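# Clear the chips and hold the fence brake released with the splined key

### The job

Pick up the wooden scraper block and use it, not the fingers, to wipe the three loose wood chips off the top of the aluminium fence-brake housing, then set the scraper down on the table. Take the T-handled splined key out of its stand, turn it until its splines mesh with the socket in the top of the housing, slide it fully home against the spring with its collar flush on the housing, and finish while still gripping the key and keeping it pressed down. Leave the oil bottle, the steel ring and the wood offcut where they are.

Things in the scene. Friction and masses are not known exactly. Their poses are not given: they have to be found in the camera images.
- housing: Fixed fence-brake housing: aluminium block 180 (its x) x 130 (its y) x 50 mm high on the table; its flat top is what is wiped. Origin: centre of its underside; z up. Foot flanges 10 mm high stick out 20 mm at both x ends; a 16 mm shaft stub (axis 18 mm above the table) sticks out 22 mm in the middle of each y side.
- socket (a point): Centre of the socket's mouth, in the middle of the housing's top, 50 mm above the table; axes as the housing's. The socket: an upright bore about 17 mm across with four slots 8.5 mm wide, reaching 18 mm from the axis along the housing's +x, -x, +y, -y. A sprung plunger stands in the bore, its top 16 mm below the mouth.
- plunger (a joint): Travel of the sprung plunger down the socket, in m: 0 = up (untouched), 0.008 = where the fully seated key holds it. The spring pushes up with about 7 N at 0 and 13 N at 0.008; this lifts the key out again as soon as it is no longer pressed.
- key: Loose splined release key, 0.34 kg, at first upright in the stand. Origin: on its axis, in the underside of its round collar (46 mm across, 6 mm thick); z up. Below: four splines 6 mm wide, reaching 17 mm out along its +x, -x, +y, -y, down to z = -16 mm; then a tapered nose 14 mm across to z = -24 mm. Meshes at any quarter turn (play 1 mm sideways, 4 degrees).
- key_handle (a point): Centre of the key's black bar handle, on the key's axis, 34 mm above its origin, axes as the key's. The bar is 64 mm long (x), 20 mm thick (y), 32 mm high (z); under it a round neck 18 mm across, 12 mm long, down to the collar.
- stand: Fixed plywood stand 80 x 80 x 35 mm high with a round 38 mm through hole in the middle; the key's collar rests on its top, so the key lifts straight out (24 mm). Origin: centre of its underside, on the table.
- scraper: Loose wooden scraper block, 0.26 kg, standing on the table. Origin: centre of its underside, z up. Foot 26 mm thick (its x) x 120 mm wide (its y) x 30 mm high; on top a grip rib 22 mm thick (x) x 70 mm (y), from 30 to 66 mm above the underside. It is pushed along its own x.
- chip0: Loose wood chip, about 30 x 22 x 9 mm, lying on the housing's top. Origin: centre of its underside.
- chip1: Second such chip, lying partly over the socket. Origin: centre of its underside.
- chip2: Third such chip, lying on the housing's top. Origin: centre of its underside.
- oil: Bystander: white oil bottle, 54 mm across, 140 mm high. Origin: centre of its underside.
- offcut: Bystander: dark wood offcut, 100 x 50 x 20 mm, lying on the table. Origin: centre of its underside.
- flange: Bystander: flat steel ring, 80 mm across, 12 mm thick, lying on the table. Origin: centre of its underside.
Things that resemble listed ones, but are neither listed nor needed, are in the scene too. What is meant by the scraper is not purple, and is the larger of those in its own colour.

How it is judged:
By the outcome, as a careful person would: the job done as asked, in the order asked, and still so for the second after the job is handed in, while the arm keeps its last pose, push and grip.
It also fails if it takes over 72 s, if anything falls off the work surface, if the arm or the gripper's body presses on something with over 40 N, if the wrist force passes 120 N, or if a joint passes its speed limit or range.

### The arm

A 6-joint arm with a two-finger parallel gripper is mounted at the origin on the work surface. World frame = base frame: x ahead of the robot, y to its left, z up, the work surface at z = 0. Lengths are in m, angles in rad, forces in N, time in s.
With the tool pointing down it reaches from about 0.4 to 0.825 m from the base axis. Payload 7 kg.
Tool frame: the origin (TCP) lies between the finger pads; the fingertips stand 25 mm ahead of it and the grasp point (between the pads) lies 6 mm ahead of it (arm.tip_extent is the z of the fingertips in the tool frame, in m); z points along the fingers, x is the direction in which the jaws open and shut, and the axes are right-handed (so a half turn about z gives the same grasp; the last joint's range is limited). The gripper opens to 88 mm and grips with 3 to 60 N. Pads are 19 mm wide; open, the fingers measure 130 mm over their backs; the gripper's body (78 mm by 193 mm) begins 47 mm behind the grasp point.
Start: joints at [1.395, 0.359, 0.012, 0, -1.224, -0.288], TCP at [0.302, 0.604, 0.252] pointing down, gripper open.
Joint ranges: [-3.07, 3.07], [-1.43, 2.12], [-1.02, 1.25], [-3.03, 1.67], [-3.05, -0], [-3.03, 3.03]. Speed limits (rad/s): [2.39, 2.39, 3.01, 3.14, 3.14, 3.14].

### API

Orientations are given as [roll, pitch, yaw] about the fixed x, y, z axes, in that order (R = Rz(yaw) Ry(pitch) Rx(roll)).
In Python, from station import monitor, grab_frame, job_done, arm gives the robot as it stands.
- The arm moves only by the shell command python3 -m jog 'ROWS' [FORCE]. ROWS is JSON, a list that holds one entry, the list of rows, each a list of 7 numbers: the shift along the world's x, y, z in m, then the turn, a rotation vector about the world's x, y, z in rad, then the opening, from 0 (shut) to 1 (fully open). In form: [[[dx, dy, dz, ax, ay, az, claw], ...]]. A call has 1 to 20 rows; each row shifts and turns the commanded pose from where the row before left it; what a row does not reach is not made up. A row lasts 1/8 s, in which the tool goes at most 62.5 mm and 10.7 degrees, less where a joint would pass 70% of its speed; a pose out of reach is approached as far as the arm can. A call is refused whole if a number of a shift passes 0.0625 or a number of a turn 0.188, either way. A call with a gripper value outside its range is refused whole. The fingers move at their own pace and stop on an object; FORCE is the grip in N (left out, the last holds). Time passes only in rows, so rows that do not move let the fingers close. It gives the time, the measured TCP pose, the force and the opening at its end, in the units of the state.
- monitor.get_state(): the state, without advancing time (a new reading comes with each control period).
- grab_frame(name): name is "scene" or "top" or "wrist"; returns a dict with "pixels" (400x640x3 uint8, red, green, blue), "K" (3x3 intrinsics, pixels), "view" (4x4, takes a point from world to camera coordinates); the wrist camera has in their place "hand_eye" (4x4, takes a point from camera to tool coordinates, whose origin is the TCP and whose axes are the tool frame's). Camera axes: x right, y down, z forward; pixel columns grow to the right and rows downward; lengths in m; the calibration is good to about 2 mm. A picture is of the moment at which its call begins: read the wrist's pose just before it. There is no depth.
- job_done(): hands the job in, once; it reports no verdict.
The state is a dict: "t": time; "q": joint angles; "qd": joint speeds; "joint_efforts": joint torques, N m; "eef_pos": TCP position; "ee_rot": TCP orientation; "force": force on the tool from outside, world axes, zero at the start; "moment": the same for the moment, N m; "width": finger opening in m.
Only numpy, scipy, OpenCV 4.12 (cv2) and the standard library are available. Lean on these libraries where they do the work, as an engineer would, in place of code of your own. Each camera call takes 0.05 s, during which the arm holds its last target.

## Working session

There is one attempt and no reset: what is moved stays moved. The work goes in short steps, Python scripts to look and compute and a shell command to move; the robot and the scene stay as the last step left them, time stands still between calls to the robot, and variables do not carry over. Pictures are saved under pics/ and viewed, and the job is handed in when it is done.

```bash
ls; mkdir -p pics; cat > h.py <<'E'
import numpy as np, cv2
from station import monitor, grab_frame, job_done, arm
def shot(cam,name):
    s=monitor.get_state(); f=grab_frame(cam)
    cv2.imwrite(f'pics/{name}.png',cv2.cvtColor(f['pixels'],cv2.COLOR_RGB2BGR))
    np.savez(f'pics/{name}.npz',**{k:np.array(v) for k,v in f.items()},p=s['eef_pos'],r=s['ee_rot'])
    return s,f
E
python3 - <<'E'
from h import *
s,f=shot('scene','s0'); s2,f2=shot('top','t0'); 
print(s); print(f['K'],f2['K'],f2['view']); print(arm.tip_extent)
E
```

```text
pics
{'t': 0.0, 'q': array([ 1.39505553e+00,  3.59397903e-01,  1.10215616e-02, -3.48218732e-04,
       -1.22411435e+00, -2.88141327e-01]), 'qd': array([ 5.16945959e-04, -1.98349028e-03,  2.39675808e-05,  5.40079751e-05,
       -7.11757371e-04,  1.85530257e-04]), 'joint_efforts': array([-1.54633934e-03, -5.82724714e+01,  2.93052953e+01,  6.99731693e+00,
        6.71006273e-03, -1.73979934e-04]), 'eef_pos': array([0.30180267, 0.60324404, 0.25059966]), 'ee_rot': array([-3.14142497e+00, -1.71754055e-03, -2.03479719e+00]), 'force': array([1.1239064 , 0.19751822, 0.20566141]), 'moment': array([-0.02676666, -0.02487004,  0.05592581]), 'width': 0.08738561688302385}
[[367.92528304   0.         321.98534695]
 [  0.         367.92528304 201.75478758]
 [  0.           0.           1.        ]] [[376.5702316    0.         324.61280131]
 [  0.         376.5702316  203.66095129]
 [  0.           0.           1.        ]] [[-0.01185934 -0.9998638   0.01147782 -0.0076875 ]
 [-0.98433169  0.00965403 -0.17606227  0.50755184]
 [ 0.17592749 -0.01338597 -0.98431211  1.10015249]
 [ 0.          0.          0.          1.        ]]
0.025
```

View pics/t0.png

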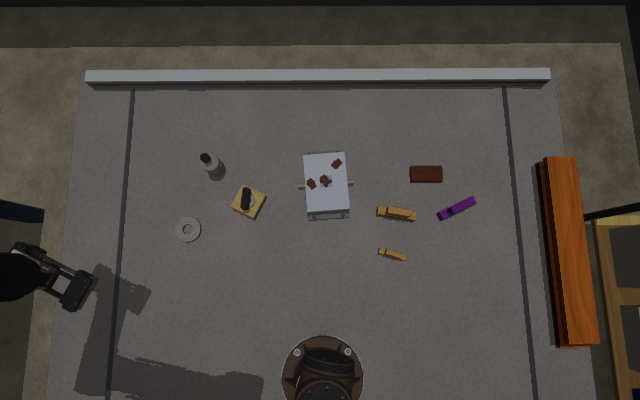

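View pics/s0.png

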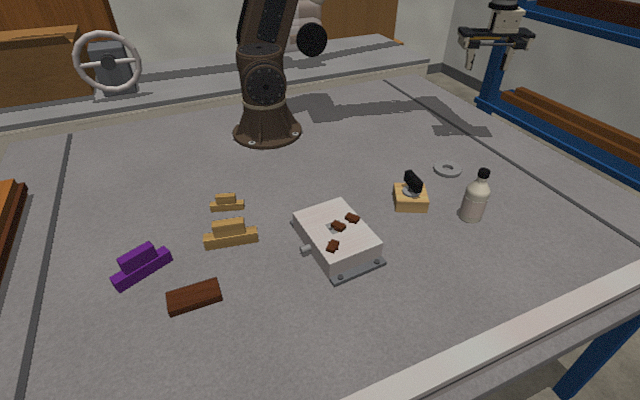

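```bash
cat >> h.py <<'E'
from scipy.spatial.transform import Rotation as Ro
def load(name): return dict(np.load(f'pics/{name}.npz'))
def camT(d):  # cam->world
    if 'view' in d: return np.linalg.inv(d['view'])
    T=np.eye(4);T[:3,:3]=Ro.from_euler('xyz',d['r']).as_matrix();T[:3,3]=d['p'];return T@d['hand_eye']
def p2w(d,u,v,z):
    T=camT(d);r=T[:3,:3]@np.linalg.inv(d['K'])@[u,v,1];o=T[:3,3];return o+r*(z-o[2])/r[2]
def w2p(d,P):
    c=(np.linalg.inv(camT(d))@np.append(P,1))[:3];q=d['K']@c;return q[:2]/q[2]
def crop(name,u0,v0,w,h,s,out):
    im=cv2.imread(f'pics/{name}.png')[v0:v0+h,u0:u0+w]
    cv2.imwrite(f'pics/{out}.png',cv2.resize(im,None,fx=s,fy=s,interpolation=cv2.INTER_CUBIC))
E
python3 - <<'E'
from h import *
crop('t0',170,140,320,130,2.5,'t0c')
crop('t0',360,160,130,110,6,'t0d')
d=load('t0')
for n,u,v,z in [('scr',397,210,.06),('small',392,253,.04),('housing',326,184,.05),('stand',249,202,.035)]: print(n,p2w(d,u,v,z))
E
```

```text
scr [ 0.4833338  -0.22982595  0.06      ]
small [ 0.35646183 -0.2130438   0.04      ]
housing [ 0.56756275 -0.01808713  0.05      ]
stand [0.5166809  0.21826737 0.035     ]
```

View pics/t0c.png

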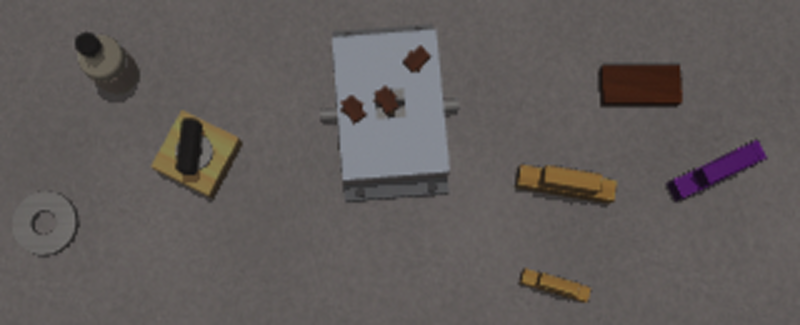

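View pics/t0d.png

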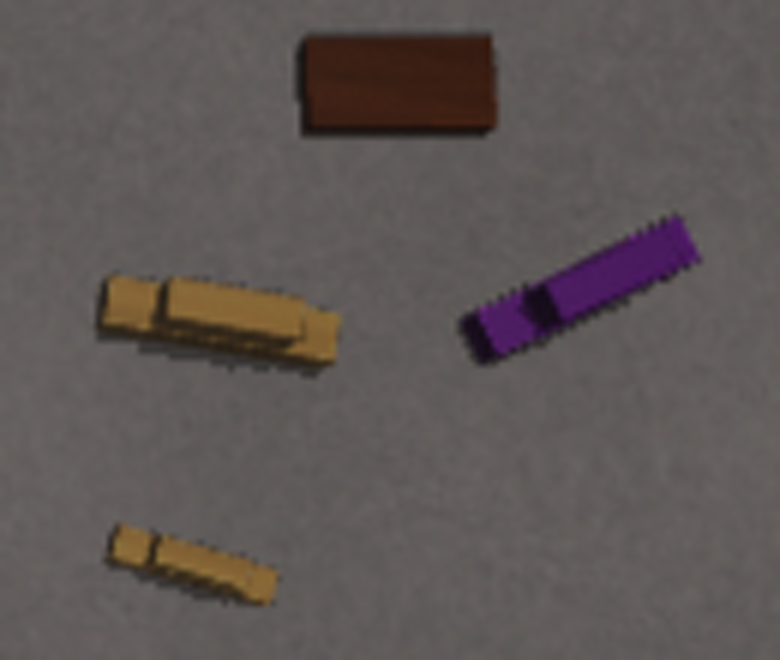

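```bash
python3 -m jog '[[[0.03,-0.04,0,0,0,0,1],[0.03,-0.04,0.01,0,0,0,1],[0.03,-0.04,0.02,0,0,-0.1,1],[0.03,-0.05,0.02,0,0,-0.1,1],[0.03,-0.05,0.02,0,0,-0.1,1],[0.02,-0.05,0.01,0,0,-0.1,1],[0.02,-0.05,0,0,0,-0.1,1],[0.01,-0.05,0,0,0,-0.1,1],[0,-0.02,0,0,0,0,1],[0,0,0,0,0,0,1]]]'
python3 - <<'E'
from h import *
s,f=shot('wrist','w1'); print(s['eef_pos'],s['ee_rot'],s['t'],f['hand_eye'])
E
```

```text
t: 1.35
eef_pos: [0.5019, 0.2125, 0.3317]
ee_rot: [3.141, 0.0, -2.636]
force: [0.3, 0.3, 0.7]
width: 0.0875
[0.50190107 0.21254316 0.33167574] [ 3.14140488e+00  1.68864647e-04 -2.63558020e+00] 1.35 [[ 9.99998415e-01  1.59052104e-03 -7.99548250e-04  5.59692450e-04]
 [-1.29168287e-03  9.57351713e-01  2.88922185e-01 -7.75332507e-02]
 [ 1.22498570e-03 -2.88920695e-01  9.57352251e-01 -1.33347226e-01]
 [ 0.00000000e+00  0.00000000e+00  0.00000000e+00  1.00000000e+00]]
```

View pics/w1.png

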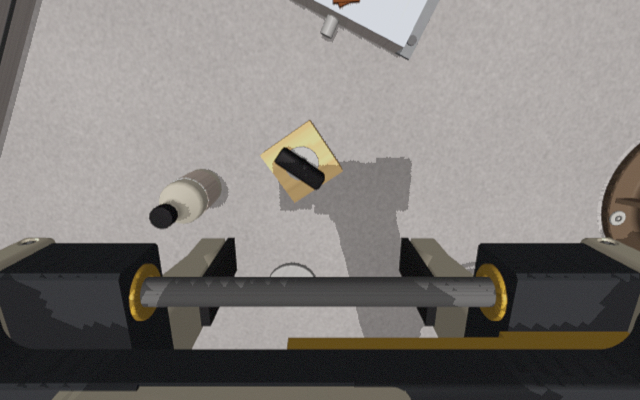

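```bash
python3 - <<'E'
from h import *
crop('w1',240,100,130,120,6,'w1c')
d=load('w1')
c=[p2w(d,u,v,.035) for u,v in [(311,121),(343,168),(295,203),(261,157)]]
print(np.round(c,4),np.mean(c,0)); 
T=camT(d);print(T[:3,3])
print(w2p(d,np.append(np.mean(c,0)[:2],.085)))
E
```

```text
[[0.535  0.1703 0.035 ]
 [0.4678 0.2034 0.035 ]
 [0.5011 0.2783 0.035 ]
 [0.5707 0.2436 0.035 ]] [0.51865683 0.2238899  0.035     ]
[0.5389838  0.14442196 0.46500831]
[300.5199174  170.68365927]
```

View pics/w1c.png

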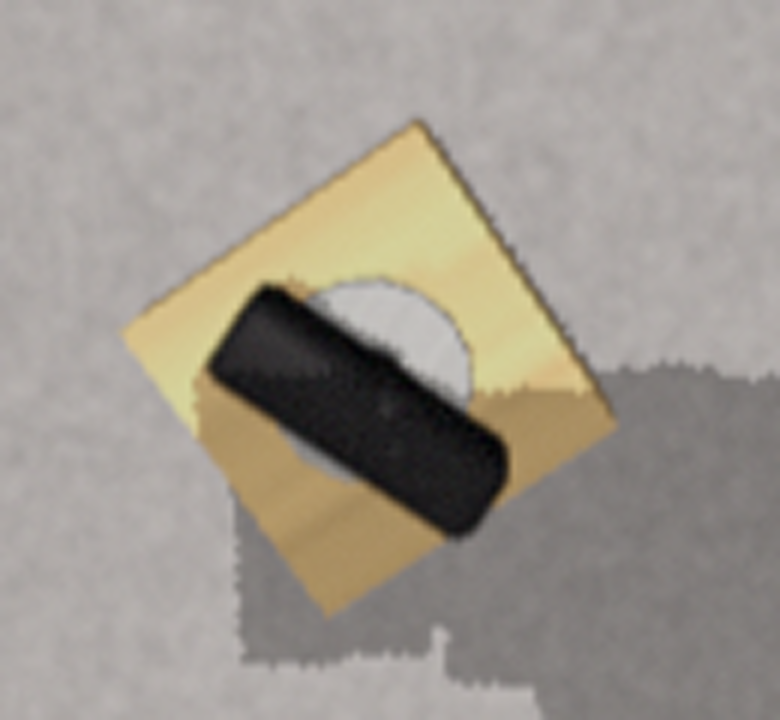

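```bash
python3 -m jog '[[[0.015,-0.04,0,0,0,-0.1,1],[0.015,-0.04,0,0,0,-0.1,1],[0.015,-0.04,0,0,0,-0.1,1],[0.015,-0.04,0,0,0,-0.1,1],[0.005,-0.02,0,0,0,-0.1,1],[0,0,0,0,0,0,1]]]'
python3 - <<'E'
from h import *
s,f=shot('wrist','w2'); print(s['eef_pos'],s['ee_rot'],s['t'])
E
```

```text
t: 2.15
eef_pos: [0.5674, 0.0337, 0.331]
ee_rot: [-3.141, -0.001, -3.135]
force: [0.2, 0.0, -0.2]
width: 0.0874
[0.56742911 0.03373445 0.33097097] [-3.14129865e+00 -8.32175039e-04 -3.13507536e+00] 2.15
```

View pics/w2.png

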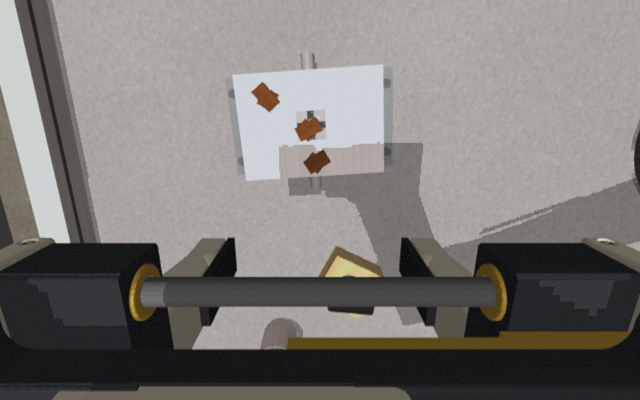

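```bash
python3 - <<'E'
from h import *
crop('w2',220,40,180,150,4.4,'w2c')
d=load('w2')
c=np.array([p2w(d,u,v,.05) for u,v in [(234,75),(384,65),(385,172),(246,181)]])
print(np.round(c,4),np.mean(c,0)); 
for i in range(4):
  e=c[(i+1)%4]-c[i];print(np.hypot(e[0],e[1]),np.degrees(np.arctan2(e[1],e[0])))
for u,v in [(265,97),(309,129),(317,161)]: print(p2w(d,u,v,.055))
E
```

```text
[[ 0.6674 -0.0731  0.05  ]
 [ 0.4889 -0.0856  0.05  ]
 [ 0.4789  0.0435  0.05  ]
 [ 0.6603  0.0569  0.05  ]] [ 0.5738811  -0.01460319  0.05      ]
0.1789115085543188 -175.9969858962483
0.12948898519254362 94.4064271751514
0.18185870060115802 4.237730836988252
0.13024665444556635 -86.89176399203983
[ 0.6305371  -0.04830181  0.055     ]
[ 0.57762325 -0.01098066  0.055     ]
[0.56744389 0.02884333 0.055     ]
```

View pics/w2c.png

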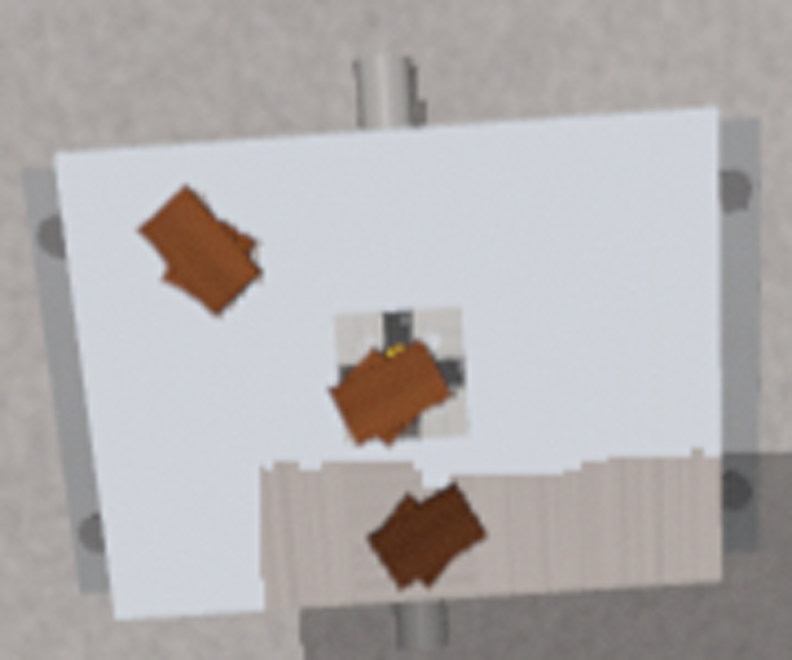

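```bash
python3 -m jog '[[[-0.015,-0.04,0,0,0,0,1],[-0.015,-0.04,0,0,0,0,1],[-0.02,-0.05,-0.01,0,0,0,1],[-0.02,-0.05,-0.02,0,0,0,1],[-0.01,-0.03,-0.02,0,0,0,1],[-0.005,-0.01,0,0,0,0,1],[0,0,0,0,0,0,1]]]'
python3 - <<'E'
from h import *
s,f=shot('wrist','w3'); print(s['eef_pos'],s['ee_rot'],s['t'])
E
```

```text
t: 3.08
eef_pos: [0.4826, -0.1858, 0.2822]
ee_rot: [-3.141, 0.001, -3.133]
force: [0.5, -0.2, 0.4]
width: 0.0878
[ 0.48255264 -0.18582104  0.28217394] [-3.14139250e+00  7.80056398e-04 -3.13347579e+00] 3.075
```

View pics/w3.png

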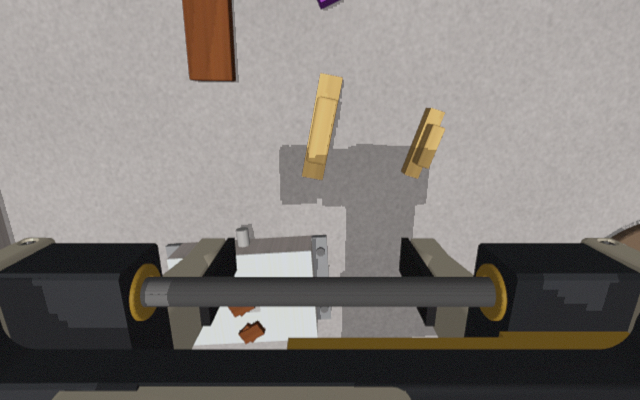

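```bash
python3 - <<'E'
from h import *
crop('w3',280,60,180,130,4.4,'w3c')
E
```

```text
(no output)
```

View pics/w3c.png

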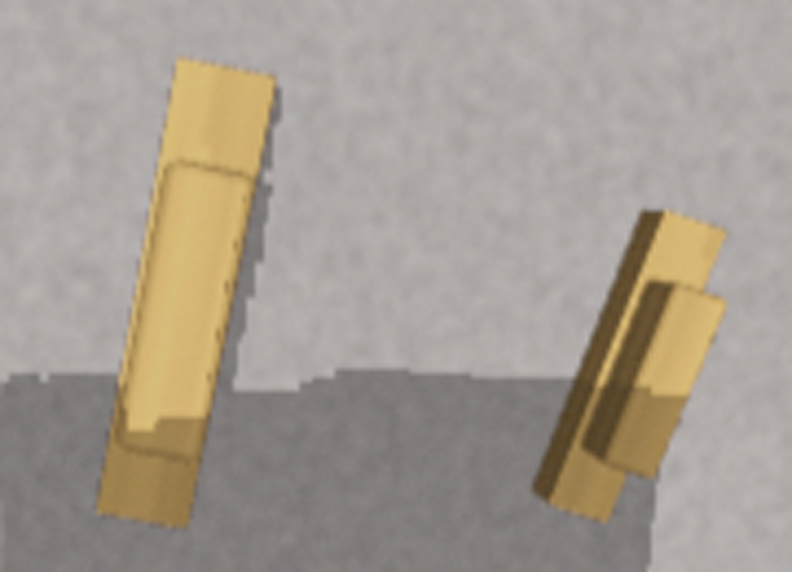

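```bash
python3 - <<'E'
from h import *
d=load('w3')
for L,z in [([(178,58),(275,75),(188,528),(97,514)],.03),([(172,160),(256,177),(190,458),(117,440)],.066)]:
  c=np.array([p2w(d,280+u/4.4,60+v/4.4,z)[:2] for u,v in L]); print(c.mean(0))
  for i in range(4):
    e=c[(i+1)%4]-c[i];print(np.hypot(*e)*1000,np.degrees(np.arctan2(e[1],e[0])))
s=monitor.get_state();print(s['eef_pos'],s['ee_rot'])
E
```

```text
[ 0.47805296 -0.23245145]
24.885778456525337 171.22894110494073
119.61480070101017 80.1955231060265
25.456112611970536 -8.405214787157597
119.78893298542724 -100.07557752150878
[ 0.47835077 -0.23332353]
20.02161777205818 169.61889054105438
68.21204558274792 77.74106157920727
18.57116378166673 -13.43381424104672
67.19069504893513 -101.02783200136635
[ 0.48290294 -0.18546456  0.28238059] [-3.14143961e+00  1.36326059e-03 -3.13310668e+00]
```

```bash
python3 -m jog '[[[-0.005,-0.02,0,0,0,-0.09,1],[0,-0.0275,-0.02,0,0,-0.09,1],[0,0,-0.04,0,0,0,1],[0,0,-0.04,0,0,0,1],[0,0,-0.03,0,0,0,1],[0,0,-0.01,0,0,0,1],[0,0,0,0,0,0,1]]]'
python3 - <<'E'
from h import *
s,f=shot('wrist','w4'); print(s['eef_pos'],s['ee_rot'],s['t'])
E
```

```text
t: 4.0
eef_pos: [0.4778, -0.2332, 0.142]
ee_rot: [-3.141, 0.0, 2.97]
force: [0.6, -0.8, 0.1]
width: 0.0879
[ 0.47781729 -0.2332236   0.1419746 ] [-3.14134564e+00  9.88153006e-05  2.97017681e+00] 4.0
```

View pics/w4.png

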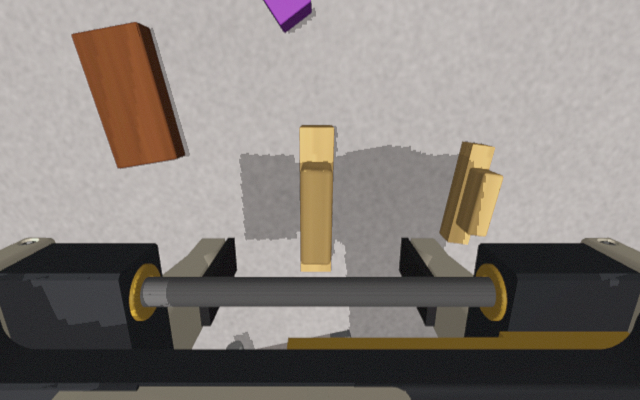

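```bash
python3 -m jog '[[[0,0,-0.03,0,0,0,1],[0,0,-0.03,0,0,0,1],[0,0,-0.018,0,0,0,1],[0,0,-0.005,0,0,0,1],[0,0,0,0,0,0,1],[0,0,0,0,0,0,0],[0,0,0,0,0,0,0],[0,0,0,0,0,0,0],[0,0,0,0,0,0,0],[0,0,0,0,0,0,0],[0,0,0,0,0,0,0]]]' 45
```

```text
t: 5.42
eef_pos: [0.477, -0.2338, 0.0585]
ee_rot: [3.142, -0.0, 2.969]
force: [-0.2, -0.2, -0.4]
width: 0.0332
```

```bash
python3 -m jog '[[[0,0,0,0,0,0,0],[0,0,0,0,0,0,0],[0,0,0,0,0,0,0],[0,0,0,0,0,0,0]]]' 45
```

```text
t: 5.92
eef_pos: [0.4772, -0.2339, 0.0587]
ee_rot: [3.142, 0.0, 2.969]
force: [1.5, -0.8, 0.6]
width: 0.0219
```

```bash
python3 -m jog '[[[0,0,0.02,0,0,0,0],[0,0,0.03,0,0,0,0],[0,0,0.04,0,0,0,0],[0.006,0.04,0.01,0,0,0.05,0],[0.006,0.04,0,0,0,0.05,0],[0.006,0.04,0,0,0,0.05,0],[0.006,0.04,0,0,0,0.05,0],[0.006,0.04,0,0,0,0.043,0],[0.002,0.0166,0,0,0,0,0],[0,0,0,0,0,0,0],[0,0,0,0,0,0,0]]]'
python3 - <<'E'
from h import *
s,f=shot('wrist','w5'); print(s['eef_pos'],s['ee_rot'],s['t'],s['force'])
shot('scene','s5');crop('s5',180,130,260,180,3,'s5c')
E
```

```text
t: 7.3
eef_pos: [0.5084, -0.0178, 0.1582]
ee_rot: [-3.141, -0.001, -3.072]
force: [-0.0, -0.4, -1.8]
width: 0.0214
[ 0.50843189 -0.01782461  0.15824588] [-3.14141226e+00 -1.01069689e-03 -3.07220371e+00] 7.3 [-0.02199926 -0.42999723 -1.82850632]
```

View pics/w5.png

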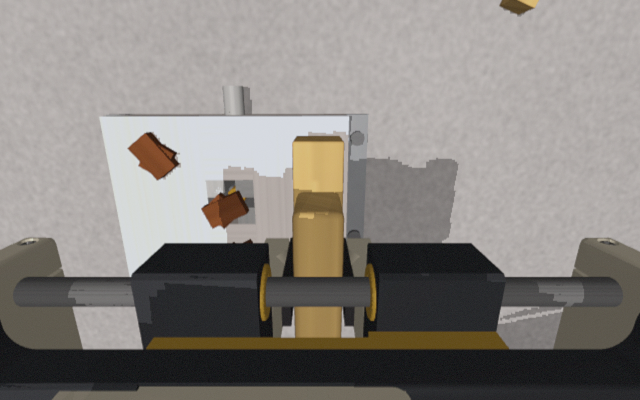

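View pics/s5c.png

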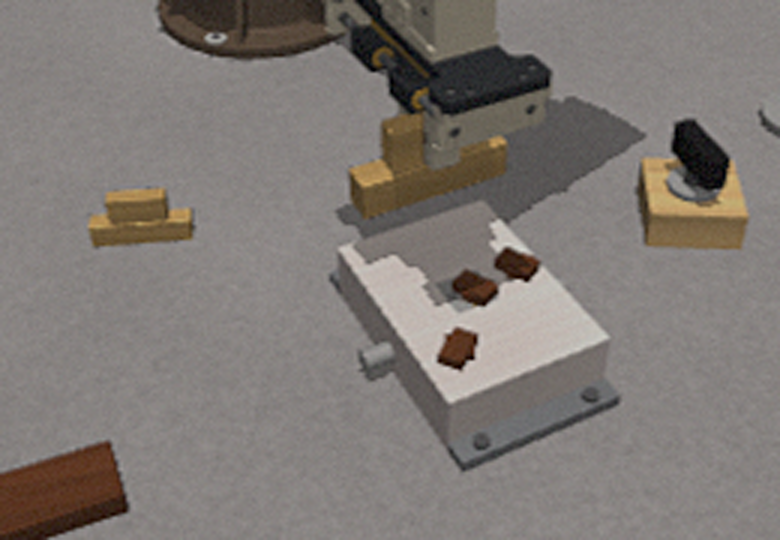

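```bash
python3 -m jog '[[[0,0,-0.02,0,0,0,0],[0,0,-0.02,0,0,0,0],[0,0,-0.006,0,0,0,0],[0,0,0,0,0,0,0],[0,0,-0.001,0,0,0,0],[0,0,0,0,0,0,0]]]'
python3 -m jog '[[[0,0,-0.001,0,0,0,0],[0,0,0,0,0,0,0]]]'
```

```text
t: 8.15
eef_pos: [0.5093, -0.0172, 0.1121]
ee_rot: [3.141, 0.001, -3.072]
force: [0.4, -0.2, -2.4]
width: 0.0217
t: 8.4
eef_pos: [0.509, -0.0172, 0.1106]
ee_rot: [3.142, 0.0, -3.072]
force: [0.0, -0.0, -2.4]
width: 0.0215
```

```bash
python3 -m jog '[[[0,0,-0.001,0,0,0,0],[0,0,0,0,0,0,0]]]'; python3 -m jog '[[[0,0,-0.001,0,0,0,0],[0,0,0,0,0,0,0]]]'
```

```text
t: 8.65
eef_pos: [0.5089, -0.0172, 0.1095]
ee_rot: [-3.142, -0.0, -3.072]
force: [0.0, 0.1, -2.6]
width: 0.0216
t: 8.9
eef_pos: [0.5091, -0.0172, 0.1087]
ee_rot: [-3.142, 0.0, -3.072]
force: [-0.7, -0.1, -1.2]
width: 0.0218
```

```bash
python3 -m jog '[[[0.008,0.0006,0,0,0,0,0],[0.008,0.0006,0,0,0,0,0],[0.008,0.0006,0,0,0,0,0],[0.008,0.0006,0,0,0,0,0],[0.008,0.0006,0,0,0,0,0],[0.008,0.0006,0,0,0,0,0],[0.008,0.0005,0,0,0,0,0],[0.008,0.0006,0,0,0,0,0],[0.008,0.0006,0,0,0,0,0],[0.008,0.0005,0,0,0,0,0]]]'
python3 - <<'E'
from h import *
shot('scene','s6');crop('s6',180,130,260,180,3,'s6c')
E
```

```text
t: 10.15
eef_pos: [0.5891, -0.0117, 0.1087]
ee_rot: [-3.141, -0.001, -3.072]
force: [-5.1, 0.1, 5.2]
width: 0.0217
```

View pics/s6c.png

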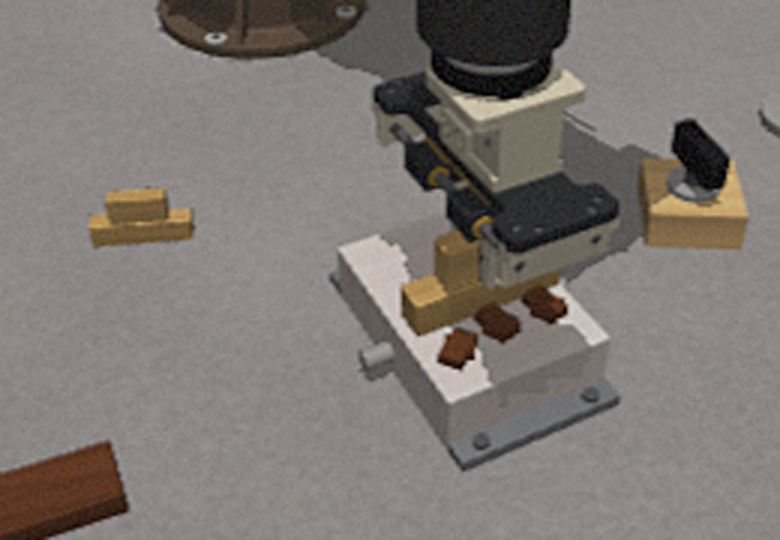

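Working: the three chips ride ahead of the block, about (458,348), (498,322), (545,303) in the crop. Continuing.

```bash
python3 -m jog '[[[0.008,0.0006,0,0,0,0,0],[0.008,0.0006,0,0,0,0,0],[0.008,0.0006,0,0,0,0,0],[0.008,0.0006,0,0,0,0,0],[0.008,0.0006,0,0,0,0,0],[0.008,0.0006,0,0,0,0,0],[0.008,0.0005,0,0,0,0,0],[0.008,0.0006,0,0,0,0,0],[0.008,0.0006,0,0,0,0,0],[0.008,0.0005,0,0,0,0,0],[0.006,0.0005,0,0,0,0,0],[0,0,0,0,0,0,0]]]'
python3 - <<'E'
from h import *
shot('scene','s7');crop('s7',180,130,260,180,3,'s7c')
E
```

```text
t: 11.7
eef_pos: [0.6757, -0.0053, 0.1087]
ee_rot: [-3.141, 0.0, -3.072]
force: [-0.5, -0.8, 3.6]
width: 0.022
```

View pics/s7c.png

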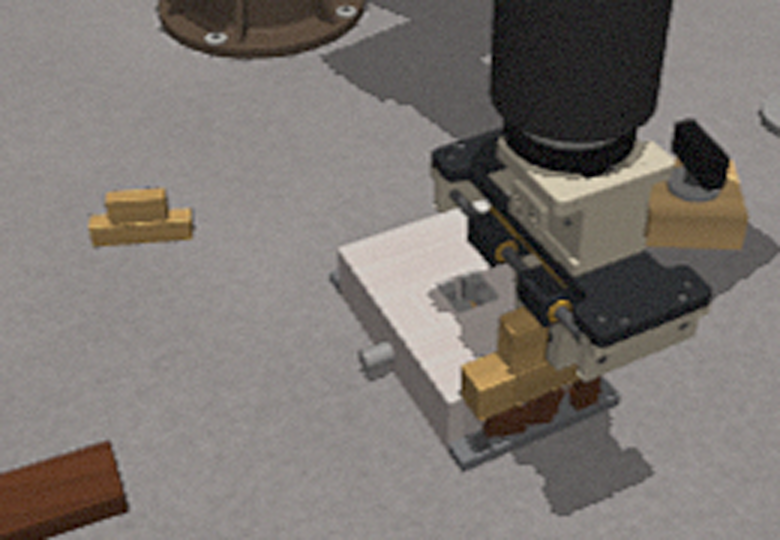

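```bash
python3 -m jog '[[[0,0,0.03,0,0,0,0],[0,0,0.04,0,0,0,0],[-0.03,-0.03,0,0,0,0,0],[-0.03,-0.035,0,0,0,0,0],[-0.03,-0.035,0,0,0,0,0],[-0.03,-0.035,0,0,0,0,0],[-0.03,-0.035,0,0,0,0,0],[-0.03,-0.03,0,0,0,0,0],[-0.006,-0.01,-0.03,0,0,0,0],[0,0,-0.04,0,0,0,0],[0,0,-0.03,0,0,0,0],[0,0,-0.015,0,0,0,0],[0,0,0,0,0,0,0]]]'
```

```text
t: 13.38
eef_pos: [0.4887, -0.2151, 0.0627]
ee_rot: [3.141, -0.002, -3.072]
force: [-0.6, 0.0, -2.3]
width: 0.0216
```

```bash
python3 -m jog '[[[0,0,-0.003,0,0,0,0],[0,0,-0.001,0,0,0,0],[0,0,0,0,0,0,0],[0,0,0,0,0,0,0.6],[0,0,0,0,0,0,0.6],[0,0,0,0,0,0,0.6],[0,0,0,0,0,0,0.6],[0,0,0,0,0,0,0.6],[0,0,0,0,0,0,0.6]]]'
```

```text
t: 14.5
eef_pos: [0.4889, -0.2151, 0.0595]
ee_rot: [-3.142, -0.0, -3.072]
force: [0.5, 0.4, -0.2]
width: 0.0525
```

```bash
python3 -m jog '[[[0,0,0.02,0,0,0,0.6],[0,0,0.04,0,0,0,1],[0,0,0.05,0,0,0,1],[0,0,0.05,0,0,0,1],[0.01,0.03,0.04,0,0,0,1],[0.016,0.05,0.04,0,0,0,1],[0.016,0.05,0.03,0,0,0,1],[0.016,0.05,0,0,0,0,1],[0.016,0.05,0,0,0,0,1],[0.004,0.015,0,0,0,0,1],[0,0,0,0,0,0,1]]]'
python3 - <<'E'
from h import *
s,f=shot('wrist','w8'); print(s['eef_pos'],s['ee_rot'],s['t'])
shot('scene','s8')
E
```

```text
t: 15.88
eef_pos: [0.5661, 0.028, 0.327]
ee_rot: [-3.141, -0.001, -3.07]
force: [-0.7, 0.9, 0.0]
width: 0.0876
[0.56610062 0.0279877  0.32700587] [-3.14135261e+00 -8.63297691e-04 -3.06996026e+00] 15.875
```

View pics/w8.png

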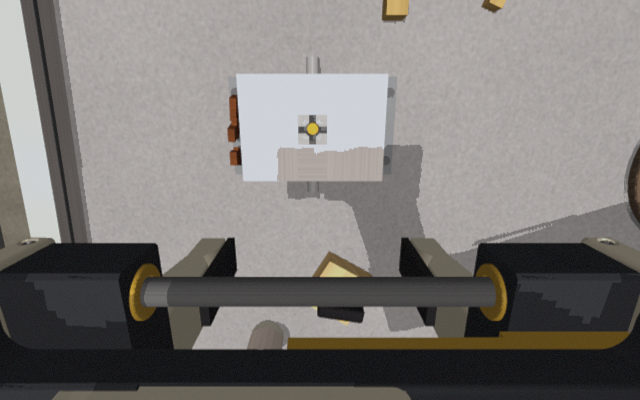

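View pics/s8.png

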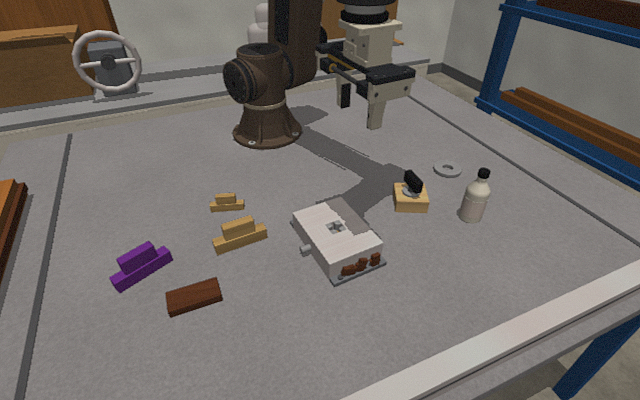

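```bash
python3 - <<'E'
from h import *
crop('w8',220,50,180,140,4.4,'w8c')
crop('s8',280,190,120,100,6,'s8c')
E
```

```text
(no output)
```

View pics/w8c.png

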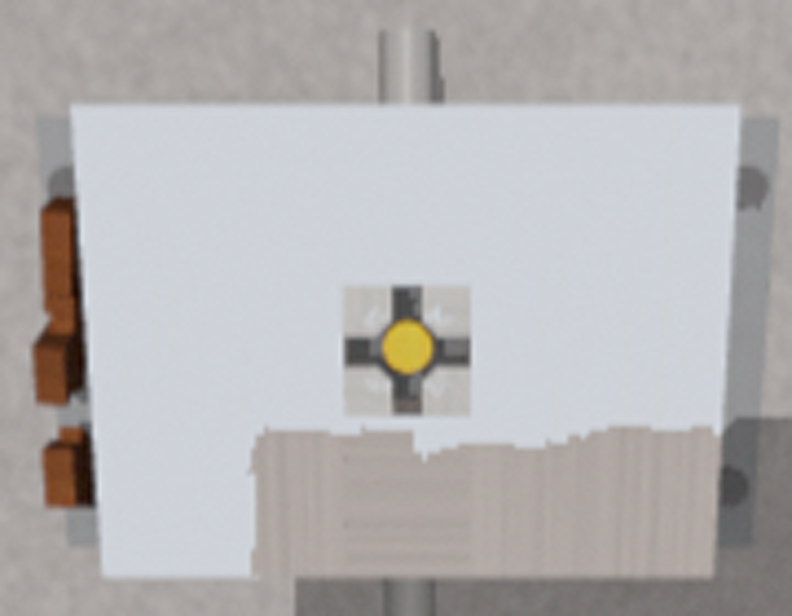

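View pics/s8c.png

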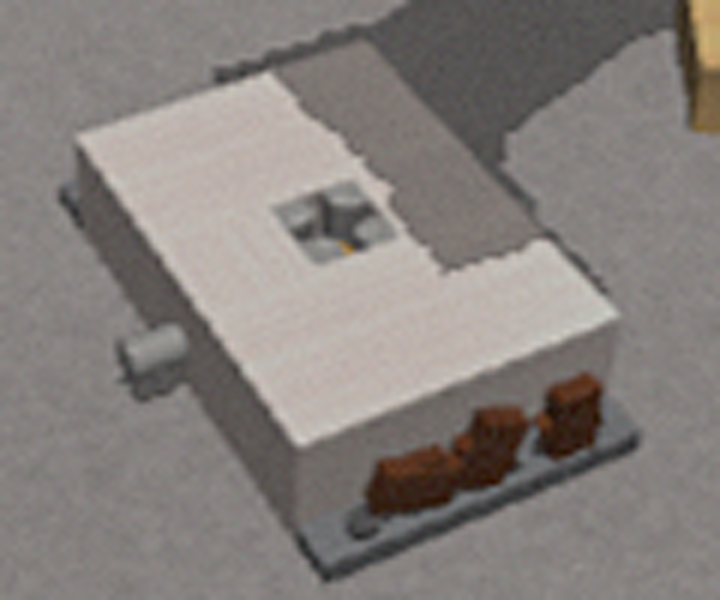

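```bash
python3 - <<'E'
from h import *
d=load('w8')
P=lambda u,v,z:p2w(d,220+u/4.4,50+v/4.4,z)
print(P(408,350,.05),P(407,347,.034))
a,b=P(345,351,.05),P(471,351,.05);e=a-b;print(np.linalg.norm(e),np.degrees(np.arctan2(e[1],e[0])))
c=np.array([P(u,v,.05) for u,v in [(71,104),(740,105),(714,577),(103,577)]]);print(c.mean(0))
for i in range(4):
  e=c[(i+1)%4]-c[i];print(np.hypot(e[0],e[1]),np.degrees(np.arctan2(e[1],e[0])))
E
```

```text
[ 0.57458342 -0.01551584  0.05      ] [ 0.57507355 -0.01502256  0.034     ]
0.03550932760038952 4.178733039677073
[ 0.57480818 -0.01499737  0.05      ]
0.17973866562713484 -175.90228724458206
0.13029588788665739 94.40686922948538
0.18028271867504514 4.1796397408998205
0.13055187355914533 -85.83242811390934
```

```bash
python3 - <<'E'
from h import *
d=load('w1')
P=lambda u,v,z:p2w(d,240+u/6,100+v/6,z)
a,b=P(240,325,.085),P(483,490,.085);e=b-a;print((a+b)/2,np.linalg.norm(e),np.degrees(np.arctan2(e[1],e[0])))
for q in [[(275,285),(505,432)],[(210,372),(455,540)]]:
  a,b=[P(*x,.085) for x in q];e=b-a;print(np.linalg.norm(e),np.degrees(np.arctan2(e[1],e[0])))
E
```

```text
[0.52016167 0.22113344 0.085     ] 0.05801607416313299 174.2152116992634
0.053494597451708606 176.10578904419148
0.059133000717607076 173.66708350896565
```

```bash
python3 -m jog '[[[-0.009,0.02,0,0,0,0.14,1],[-0.009,0.02,0,0,0,0.14,1],[-0.009,0.02,0,0,0,0.14,1],[-0.009,0.02,0,0,0,0.14,1],[-0.009,0.02,0,0,0,0.14,1],[-0.009,0.02,-0.005,0,0,0.14,1],[-0.009,0.02,-0.01,0,0,0.14,1],[-0.009,0.02,-0.01,0,0,0.14,1],[-0.009,0.02,-0.01,0,0,0.14,1],[-0.01,0.01,-0.01,0,0,0.138,1],[0,0,0,0,0,0,1]]]'
python3 - <<'E'
from h import *
s,f=shot('wrist','w9'); print(s['eef_pos'],s['ee_rot'],s['t'])
d=load('t0');print('oil',p2w(d,209,170,0),p2w(d,206,158,.14))
E
```

```text
t: 17.35
eef_pos: [0.4746, 0.2163, 0.2821]
ee_rot: [3.141, -0.001, -1.674]
force: [1.0, 0.2, 0.6]
width: 0.0874
[0.47462626 0.21626283 0.28211865] [ 3.14094511e+00 -6.31948613e-04 -1.67401898e+00] 17.35
oil [0.62863169 0.3551636  0.        ] [0.62532339 0.32295983 0.14      ]
```

View pics/w9.png

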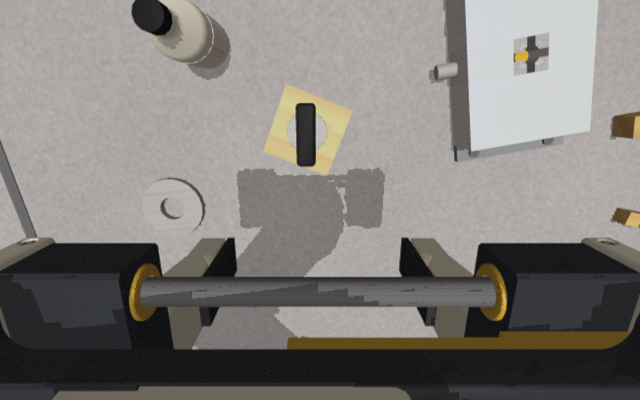

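```bash
python3 - <<'E'
from h import *
crop('w9',260,80,100,100,6,'w9c')
E
```

```text
(no output)
```

View pics/w9c.png

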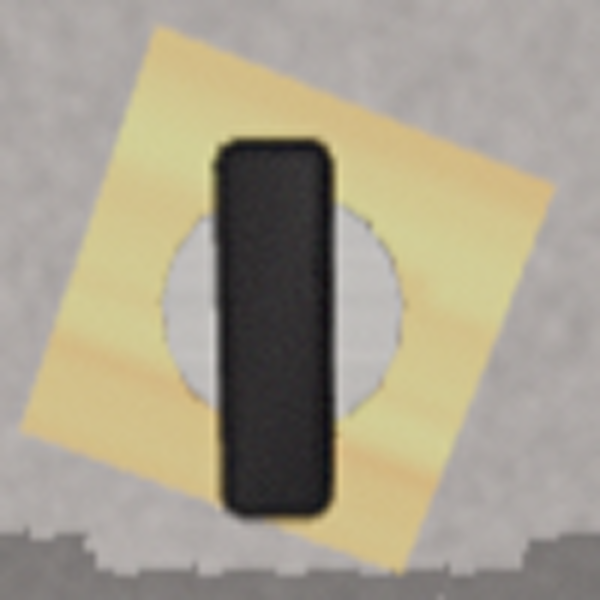

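```bash
python3 - <<'E'
from h import *
d=load('w9')
P=lambda u,v,z:p2w(d,260+u/6,80+v/6,z)
a,b=P(274.5,140,.085),P(277.5,517,.085);e=a-b;print((a+b)/2,np.linalg.norm(e),np.degrees(np.arctan2(e[1],e[0])))
for q in [[(216,165),(222,500)],[(333,165),(333,500)]]:
  a,b=[P(*x,.085) for x in q];e=a-b;print(np.degrees(np.arctan2(e[1],e[0])))
a,b=P(219,330,.085),P(333,330,.085);print(np.linalg.norm(a-b))
a,b=P(162,310,.041),P(405,310,.041);print((a+b)/2,np.linalg.norm(a-b))
c=[P(u,v,.035) for u,v in [(157,27),(555,185),(403,573),(22,430)]];print(np.mean(c,0))
E
```

```text
[0.52010914 0.22358263 0.085     ] 0.06213672486295972 -5.96659748330445
-5.8719951751234
-5.945799443636614
0.019055764946440665
[0.52014633 0.22368747 0.041     ] 0.04589385125764705
[0.51957748 0.22378048 0.035     ]
```

```bash
python3 -m jog '[[[0.02,0.003,-0.02,0,0,0,1],[0.02,0.003,-0.04,0,0,0,1],[0.0054,0.0013,-0.04,0,0,0,1],[0,0,-0.04,0,0,0,1],[0,0,-0.03,0,0,0,1],[0,0,-0.02,0,0,0,1],[0,0,-0.017,0,0,0,1],[0,0,0,0,0,0,1],[0,0,0,0,0,0,1]]]'
python3 -m jog '[[[0,0,0,0,0,0,0],[0,0,0,0,0,0,0],[0,0,0,0,0,0,0],[0,0,0,0,0,0,0],[0,0,0,0,0,0,0],[0,0,0,0,0,0,0],[0,0,0,0,0,0,0],[0,0,0,0,0,0,0],[0,0,0,0,0,0,0],[0,0,0,0,0,0,0]]]' 60
```

```text
t: 18.52
eef_pos: [0.5214, 0.2243, 0.0764]
ee_rot: [-3.141, 0.001, -1.675]
force: [0.2, -0.9, 0.1]
width: 0.0878
t: 19.77
eef_pos: [0.5205, 0.2244, 0.0754]
ee_rot: [3.141, -0.0, -1.674]
force: [1.0, -1.6, 0.0]
width: 0.0198
```

```bash
python3 -m jog '[[[0,0,0.01,0,0,0,0],[0,0,0.02,0,0,0,0],[0,0,0.03,0,0,0,0],[0,0,0.035,0,0,0,0],[0.008,-0.03,0,0,0,0.026,0],[0.008,-0.036,0,0,0,0.03,0],[0.008,-0.036,0,0,0,0.03,0],[0.008,-0.036,0,0,0,0.03,0],[0.008,-0.036,0,0,0,0.03,0],[0.008,-0.036,0,0,0,0.03,0],[0.006,-0.0296,0,0,0,0,0],[0,0,0,0,0,0,0],[0,0,0,0,0,0,0]]]'
python3 - <<'E'
from h import *
s,f=shot('wrist','w10'); print(s['eef_pos'],s['ee_rot'],s['t'],s['force'])
shot('scene','s10');crop('s10',280,130,140,150,4,'s10c')
E
```

```text
t: 21.4
eef_pos: [0.5743, -0.015, 0.1706]
ee_rot: [3.142, 0.0, -1.498]
force: [-0.5, 0.4, -2.9]
width: 0.0199
[ 0.57434639 -0.01502508  0.17056565] [ 3.14152928e+00  2.53965342e-04 -1.49821399e+00] 21.4 [-0.45951808  0.43575606 -2.89360026]
```

View pics/w10.png

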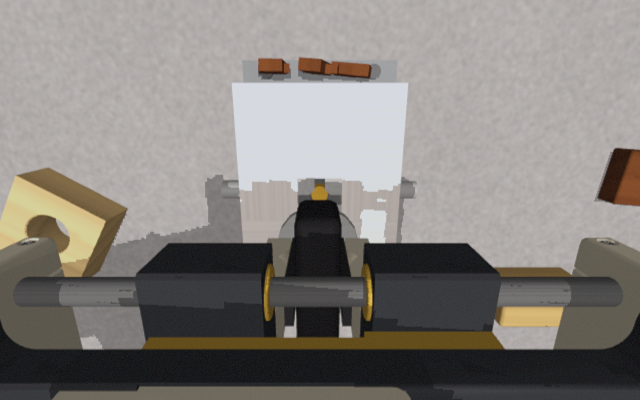

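View pics/s10c.png

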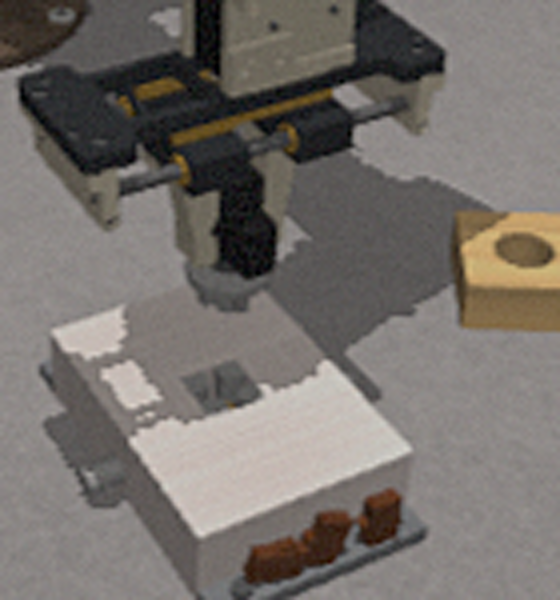

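```bash
python3 - <<'E'
from h import *
crop('w10',225,60,200,190,4,'w10c')
d=load('w10')
for u,v in [(233,83),(408,83)]: print(p2w(d,u,v,.05))
print(p2w(d,320,193,.034))
print('expected px: plunger',w2p(d,[.5747,-.0152,.034]),'collar ctr',w2p(d,[.5743,-.0150,.136]))
E
```

```text
[0.660001   0.05433032 0.05      ]
[ 0.66951494 -0.07431867  0.05      ]
[ 0.57633133 -0.01647519  0.034     ]
expected px: plunger [318.3853973  194.70773708] collar ctr [318.21412544 245.03726279]
```

View pics/w10c.png

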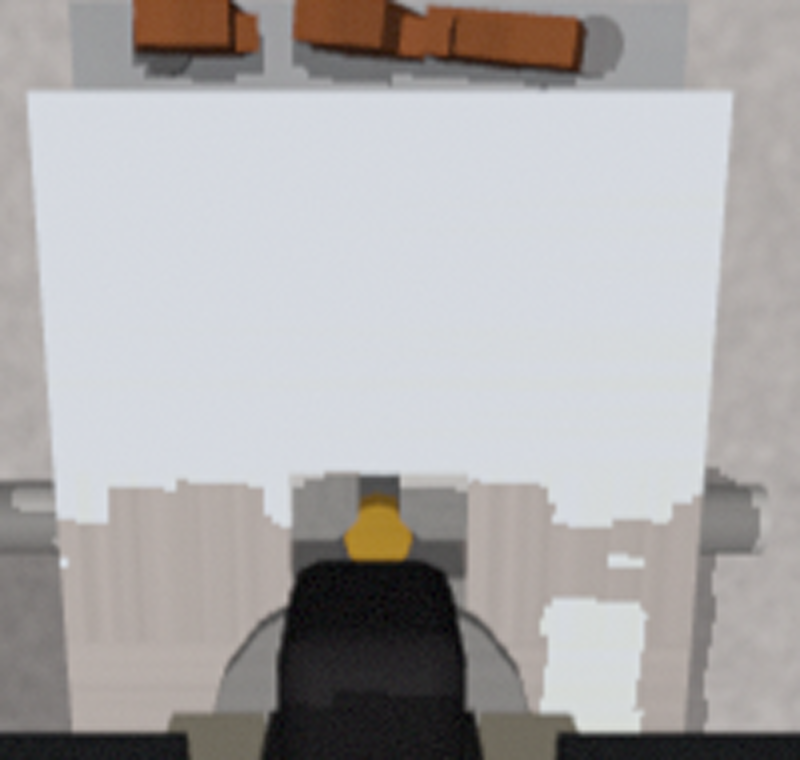

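```bash
python3 - <<'E'
from h import *
d=load('w10')
print('plate far edge',p2w(d,319.75,178.6,.05)[:2],'minus .0178 ->',p2w(d,319.75,178.6,.05)[0]-.0178)
print('handle far top edge z.18',p2w(d,318,201,.18)[:2],'z.175',p2w(d,318,200.6,.175)[:2], 'exp',.5743+.032)
print('collar', [p2w(d,225+u/4,60+v/4,.136)[:2] for u,v in [(215,710),(527,710),(283,612),(460,612)]])
print('housing far edge', p2w(d,320,83,.05)[:2],.5747+.0898)
E
```

```text
plate far edge [ 0.5927164 -0.014929 ] minus .0178 -> 0.5749164035583697
handle far top edge z.18 [ 0.61363942 -0.0119453 ] z.175 [ 0.61228394 -0.01204696] exp 0.6063000000000001
collar [array([0.57724648, 0.00737278]), array([ 0.58048932, -0.03616425]), array([ 0.59243984, -0.00132729]), array([ 0.59423502, -0.02545928])]
housing far edge [ 0.6647321  -0.00964441] 0.6645
```

```bash
python3 -m jog '[[[0.001,-0.0007,-0.01,0,0,0,0],[0,0,-0.02,0,0,0,0],[0,0,-0.015,0,0,0,0],[0,0,-0.005,0,0,0,0],[0,0,0,0,0,0,0],[0,0,0,0,0,0,0]]]'
python3 - <<'E'
from h import *
s,f=shot('wrist','w11'); print(s['eef_pos'],s['ee_rot'],s['t'],s['force'])
shot('scene','s11');crop('s11',280,150,120,120,6,'s11c');crop('w11',225,60,200,190,4,'w11c')
E
```

```text
t: 22.25
eef_pos: [0.576, -0.0157, 0.121]
ee_rot: [-3.141, 0.0, -1.497]
force: [-0.3, 0.7, -2.7]
width: 0.0194
[ 0.57599545 -0.01568334  0.1210178 ] [-3.14060030e+00  5.65666473e-05 -1.49739117e+00] 22.25 [-0.31275313  0.72732753 -2.69933709]
```

View pics/s11c.png

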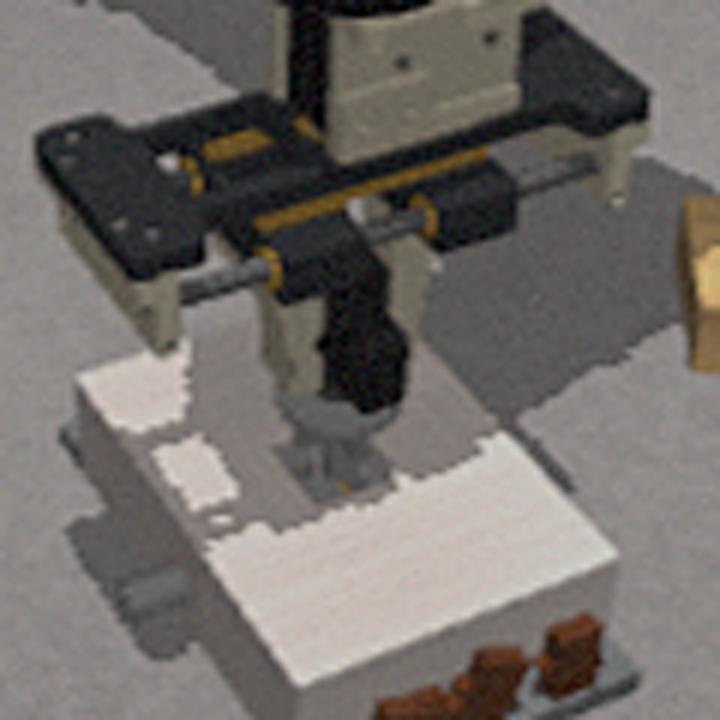

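View pics/w11c.png

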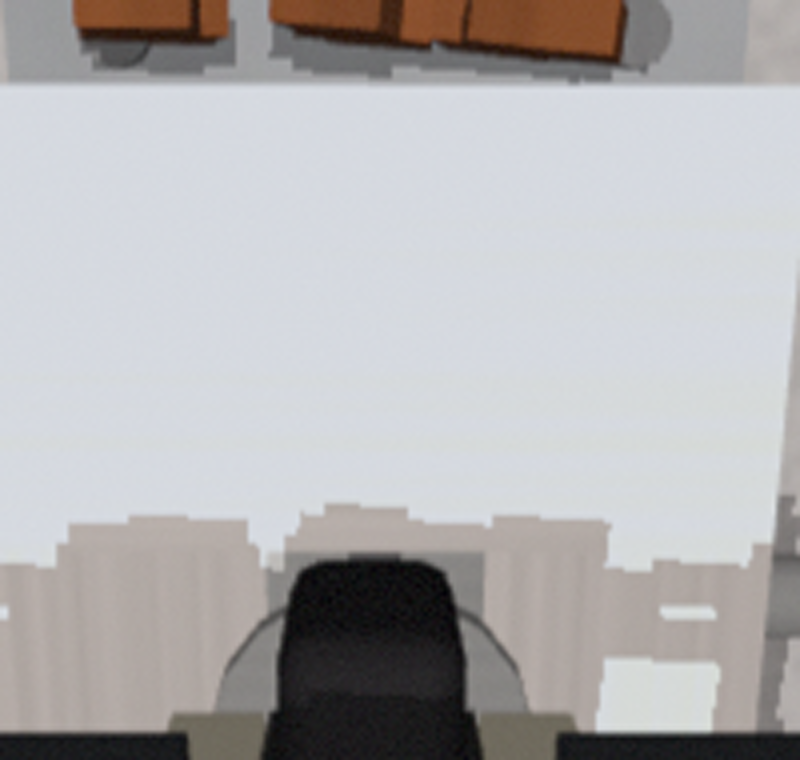

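```bash
python3 -m jog '[[[-0.0003,-0.0004,-0.004,0,0,0,0],[0,0,-0.004,0,0,0,0],[0,0,-0.003,0,0,0,0],[0,0,0,0,0,0,0]]]'
python3 -m jog '[[[0,0,-0.002,0,0,0,0],[0,0,-0.001,0,0,0,0],[0,0,-0.001,0,0,0,0],[0,0,-0.001,0,0,0,0],[0,0,0,0,0,0,0]]]'
```

```text
t: 22.85
eef_pos: [0.575, -0.0163, 0.109]
ee_rot: [3.141, -0.0, -1.498]
force: [-0.3, 0.1, -3.7]
width: 0.0197
t: 23.48
eef_pos: [0.5752, -0.0162, 0.1044]
ee_rot: [3.141, -0.0, -1.498]
force: [-0.6, -0.4, -4.0]
width: 0.0198
```

```bash
python3 -m jog '[[[0,0,-0.001,0,0,0,0],[0,0,-0.001,0,0,0,0],[0,0,-0.001,0,0,0,0],[0,0,-0.001,0,0,0,0],[0,0,0,0,0,0,0]]]'
python3 -m jog '[[[0,0,-0.001,0,0,0,0],[0,0,-0.001,0,0,0,0],[0,0,-0.001,0,0,0,0],[0,0,0,0,0,0,0]]]'
```

```text
t: 24.1
eef_pos: [0.5751, -0.0162, 0.1003]
ee_rot: [3.141, -0.0, -1.498]
force: [0.2, 0.3, -3.5]
width: 0.0196
t: 24.6
eef_pos: [0.5753, -0.0162, 0.0979]
ee_rot: [-3.141, -0.0, -1.497]
force: [-2.4, -0.5, 3.3]
width: 0.0197
```

```bash
python3 -m jog '[[[0,0,-0.001,0,0,0,0],[0,0,-0.001,0,0,0,0],[0,0,-0.001,0,0,0,0],[0,0,-0.001,0,0,0,0],[0,0,0,0,0,0,0]]]'
python3 -m jog '[[[0,0,-0.001,0,0,0,0],[0,0,-0.001,0,0,0,0],[0,0,-0.001,0,0,0,0],[0,0,0,0,0,0,0]]]'
```

```text
t: 25.22
eef_pos: [0.5754, -0.0162, 0.0938]
ee_rot: [-3.141, -0.0, -1.497]
force: [-3.0, 0.2, 6.9]
width: 0.0196
t: 25.72
eef_pos: [0.5754, -0.0162, 0.0911]
ee_rot: [-3.141, -0.0, -1.497]
force: [-4.5, 0.4, 9.2]
width: 0.0194
```

```bash
python3 -m jog '[[[-0.0003,0,-0.0007,0,0,0,0],[0,0,0,0,0,0,0]]]'
python3 -m jog '[[[0,0,-0.0007,0,0,0,0],[0,0,0,0,0,0,0]]]'
python3 -m jog '[[[0,0,-0.0007,0,0,0,0],[0,0,0,0,0,0,0]]]'
```

```text
t: 25.98
eef_pos: [0.5754, -0.0162, 0.0905]
ee_rot: [-3.14, -0.0, -1.497]
force: [-2.8, 0.2, 9.3]
width: 0.0193
t: 26.22
eef_pos: [0.5754, -0.0162, 0.0904]
ee_rot: [-3.14, -0.0, -1.497]
force: [-5.6, 0.5, 14.1]
width: 0.0198
t: 26.48
eef_pos: [0.5754, -0.0162, 0.0903]
ee_rot: [-3.14, -0.0, -1.497]
force: [-7.9, 1.6, 20.4]
width: 0.0201
```

```bash
python3 -m jog '[[[0,0,-0.0005,0,0,0,0],[0,0,0,0,0,0,0],[0,0,0,0,0,0,0],[0,0,0,0,0,0,0]]]'
python3 - <<'E'
from h import *
s,f=shot('wrist','w12'); print(s['eef_pos'],s['ee_rot'],s['t'],s['force'])
shot('scene','s12');crop('s12',280,150,130,130,6,'s12c')
E
python3 -m jog '[[[0,0,0,0,0,0,0],[0,0,0,0,0,0,0],[0,0,0,0,0,0,0],[0,0,0,0,0,0,0],[0,0,0,0,0,0,0],[0,0,0,0,0,0,0],[0,0,0,0,0,0,0],[0,0,0,0,0,0,0]]]'
```

```text
t: 26.98
eef_pos: [0.5754, -0.0162, 0.0903]
ee_rot: [-3.14, -0.0, -1.497]
force: [-9.3, 1.6, 24.2]
width: 0.0196
[ 0.57535852 -0.01617963  0.09031481] [-3.13981654e+00 -3.33348765e-04 -1.49665874e+00] 26.975 [-9.33762744  1.61691247 24.21808358]
t: 28.08
eef_pos: [0.5754, -0.0162, 0.0903]
ee_rot: [-3.14, -0.0, -1.497]
force: [-9.9, 2.2, 25.1]
width: 0.0197
```

View pics/s12c.png

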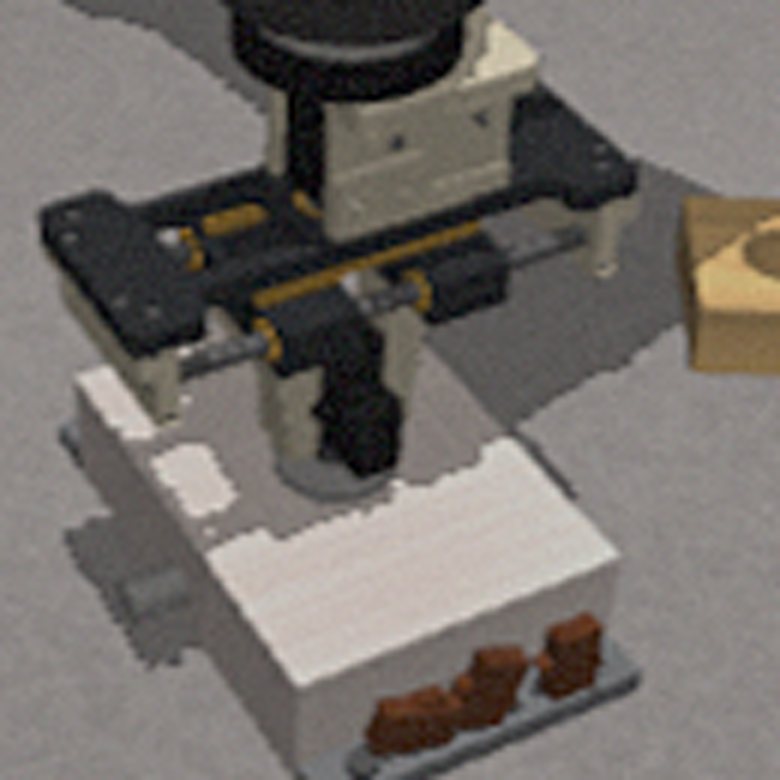

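View pics/w12.png

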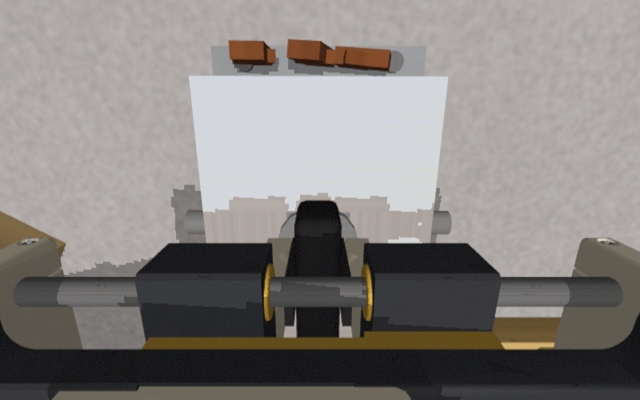

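View pics/s12.png

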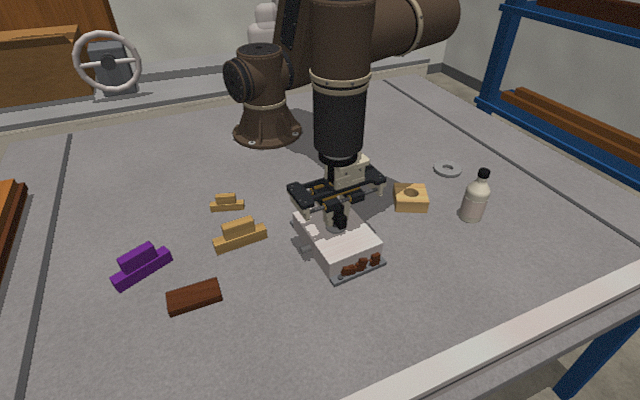

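```bash
python3 -c "
from station import job_done,monitor
print(job_done()); s=monitor.get_state(); print(s['t'],s['eef_pos'],s['force'],s['width'])"
```

```text
the job is handed in; nothing more can be done
None
the job is handed in; nothing more can be done
```

The job is handed in at about 28 s of the 72 s allowed, with the key fully home in the socket and the arm still gripping it and pressing down.

- **Wiping:** I picked up the larger tan scraper and swept all three chips off the far (+x) end of the housing top. They rest on the foot flange there, below the top surface. The scraper then went back on the table.
- **Key:** I lifted it out of the stand, turned it about 10° and it slid into the socket. The spring was felt at the expected depth. The tool stopped at z = 0.0903, against 0.0904 expected for a flush collar.
- **Last checks:**
  - The push held at 24–25 N for a second, against about 13 N from the spring.
  - Finger opening was 19.7 mm on the 20 mm handle.
  - The pictures show the collar down on the clear top, and the oil bottle, ring and offcut in place.
- **Disagreements:**
  - The camera's socket position differed by about 1 mm between views, so I aimed between them.
  - About 10 N of sideways force in x remained at the end.
  - The hand-in printed no state afterwards, so the final second was not re-measured.

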